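# Time and hold a glue-up in the prop shop's cam clamp

## Robot

A 6-joint arm with a two-finger parallel gripper is mounted at the origin on the work surface. World frame = base frame: x ahead of the robot, y to its left, z up, the work surface at z = 0. Lengths are in mm, angles in rad, forces in N, time in s.
With the tool pointing down it reaches from about 275 to 750 mm from the base axis. Payload 10.2 kg.
Tool frame: the origin (TCP) lies at the very end of the fingers, on their centre line; the grasp point (between the pads) lies 19 mm behind it; z points along the fingers, y is the line along which they close (so a half turn about z gives the same grasp; the last joint's range is limited). The gripper opens to 85 mm and grips with 20 to 120 N. Pads are 22 mm wide; open, the fingers measure 114 mm over their backs; the gripper's body (76 mm by 85 mm) begins 54 mm behind the grasp point. The pads swing forward as they close: fully open they stand 13 mm farther back than shut.
Start: joints at [0.885, 0.313, 1.498, -0, 1.331, -0.223], TCP at [234.402, 469.773, 231.294] pointing down, gripper open.
Joint ranges: [-2.94, 2.94], [-0.97, 2.17], [0.19, 2.56], [-1.23, 4.37], [0.02, 3.11], [-2.88, 2.88]. Speed limits (rad/s): [2.39, 2.39, 3.01, 3.14, 3.14, 3.14].

## Interface

Orientations are given as a unit quaternion [w, x, y, z].
In Python, from rig import * gives the robot as it stands. The module is installed in compiled form; this text tells all that it offers.
- The arm moves only by the shell command python3 -m crank 'ROWS' [FORCE]. ROWS is JSON, a list that holds one entry, the list of rows, each a list of 7 numbers: the shift along the tool's x, y, z in units of 25 mm (1.0 is 25 mm), then the turn, a rotation vector about the tool's x, y, z in units of 8 degrees (1.0 is 8 degrees), then the finger opening in mm, from 0 to 85.4. A call has exactly 8 rows; each row shifts and turns the commanded pose from where the row before left it, along the tool's axes as they then stand; what a row does not reach is not made up. A row lasts 1/10 s, in which the tool goes at most 50 mm and 8.59 degrees, less where a joint would pass 70% of its speed; a pose out of reach is approached as far as the arm can. A call is refused whole if a number of a shift passes 1 or a number of a turn 1, either way. A call with a gripper value outside its range is refused whole. The fingers move at their own pace and stop on an object; FORCE is the grip in N (left out, the last holds). Time passes only in rows, so rows that do not move let the fingers close, or fill a call up. It gives the time, the measured TCP pose, the force, the opening and the grip force at its end, in the units of the state.
- sense(): the state, without advancing time (a new reading comes with each control period).
- capture(name): name is "scene" or "top"; returns the picture (480x640x3 uint8, blue, green, red); there is no depth.
- camera_model(name): a dict with "fx", "fy", "cx", "cy" (pixels), "world_from_camera" (4x4, takes a point from camera to world coordinates). Camera axes: x right, y up, looking along -z (the intrinsics and any distortion apply to the point x, -y, -z); pixel columns grow to the right and rows downward; lengths in mm; the calibration is good to about 2 mm. A picture is of the moment at which its call begins. camera_model takes no time and is no camera call.
- finish_job(): hands the job in; it is judged then, once.
The state is a dict: "time_s": time; "joints": joint angles; "dq": joint speeds; "tau": joint torques, N m; "eef_pos": TCP position; "ee_rot": TCP orientation; "force": force on the tool from outside, world axes, zero at the start; "wrist_torque": the same for the moment, N m; "grip_width": opening from 0.0 (shut) to 1.0 (fully open); "grip_force": force on a finger pad.
Only numpy, scipy, OpenCV 4.12 (cv2) and the standard library are available. Lean on these libraries where they do the work, as an engineer would, in place of code of your own. Each camera call takes 0.05 s, during which the arm holds its last target. There are 200 camera calls.

## Task

Two glued wooden strips stand in the cam clamp: first start the press timer by twisting its black knob clockwise to the stop and letting go, so that it springs back home. Then swing the clamp's sprung lever by its red grip to the cam's highest lift, where the lever lies right over the red line on the base, so that the strips are pressed together, and finish while still holding the grip there, because the lever springs open if let go. Leave everything else on the bench where it is.

Things in the scene. Friction and masses are not known exactly. Their poses are not given: they have to be found in the camera images.
- clamp: cam clamp screwed to the bench: plywood base 15 mm thick, 150 mm wide, reaching 155 mm from the origin in its +x (jaw, strips and a wooden fence there, up to 60 mm tall) and 50 mm in -x, plus a tongue 40 mm wide out to 110 mm in -x with a red painted centre line. Origin: on the lever's pivot axis at bench height; +x: the way the jaw closes; z up
- cam_lever (a joint): steel cam lever's angle about the upright pivot, rad, grows anticlockwise from above. 0 = rest stop, lever out to the clamp's +y side; 1.30 = highest lift: lever straight along the clamp's -x axis, over the red line; past it the lift falls again, end stop 1.95. A spring (0.16 N m at 0, 0.5 at 1.30: 1 to 4 N at the grip) returns it to 0 when let go.
- cam_pivot (a point): point on the lever's pivot axis at the height of the middle of the grip, 82 mm above the bench; turned like the clamp
- cam_grip: red upright round grip at the lever's end, 26 mm in diameter, from 58 to 100 mm above the bench, free to spin on its own axis, which is 130 mm from the pivot axis. The flat steel lever under it is 20 mm wide, its top 56 mm above the bench. Origin: centre of its underside
- grip_mid (a point): on the axis of the red grip, 82 mm above the bench: where to grasp it from above
- strip_near: loose wooden strip 22x110x45 mm standing on the clamp's base beside the jaw; origin centre of underside. Not to be handled
- strip_far: second such strip, before the fence's black sprung pad; the jaw presses the two together with about 4 N. Not to be handled
- jaw: dark wooden jaw block 40x94x34 mm, sliding between two aluminium guides on the clamp's base; the steel cam under the lever pushes it about 10 mm towards the strips. Origin centre of underside. Not to be handled
- timer: grey press timer, a box 120x110x50 mm screwed to the bench, knob in the middle of its top; origin centre of underside, z up. At rest the knob's bar lies along its x axis
- timer_knob (a joint): turn of the timer's black knob, rad, clockwise seen from above; 0 = home, 1.20 = its stop (at the red tick). A spring returns it to 0 in about a second when let go (under 0.06 N m)
- knob_grip (a point): on the knob's upright axis, 82 mm above the bench, 14 mm under the top of its bar grip, where to pinch it. The bar is 50 mm long, 14 mm thick, from 62 to 96 mm above the bench, with a white line on one half of its top; it lies along this point's x axis
- tape_roll: blue ring of tape, 90 mm across, 24 mm tall, lying flat; origin centre of underside (bystander)
- offcut: plywood offcut 90x40x19 mm lying flat; origin centre of underside (bystander)
- brush: paint brush lying on the bench (bystander)
- screwdriver: screwdriver lying on the bench (bystander)
- paint_jar: terracotta-coloured paint jar, 84 mm across, 100 mm tall, white cap; origin centre of underside (bystander)
- glue_bottle: pale glue bottle with a yellow label, 60 mm across, 170 mm tall, orange cap; origin centre of underside (bystander)
- mug: blue mug, 80 mm across, 90 mm tall; origin centre of underside (bystander)

How it is judged (in metres and radians):
On the way, in this order (a step that is already met when the one before it is completed fails the run):
1. the timer knob is twisted to its stop (value of joint timer_knob above 1.1 rad and value of joint cam_lever below 0.3 rad), for 0.1 s.
2. the timer knob is let go and has sprung back home (value of joint timer_knob below 0.1 rad and contact force between the fingers and timer below 0.05 N), for 0.2 s.
3. the lever is held by its grip at the cam's highest lift, pressing the strips (value of joint cam_lever between 1.18 and 1.42 rad and contact force between the fingers and cam_grip above 0.5 N and contact force between strip_near and strip_far above 1.5 N), for 0.3 s.
At the end, for the whole second after the job is handed in: The fingers hold the red grip (over 0.5 N); the lever is still, within 0.12 rad of highest lift (1.18 to 1.42); jaw and strips stand on the clamp's base, the strips pressed together (over 1.5 N); the timer knob is home (below 0.1 rad) and untouched (all of step 2 and all of step 3 and velocity of joint cam_lever between -0.1 and 0.1 rad/s and z of each of strip_near, strip_far, jaw in the frame of clamp below 0.02 m); the arm keeps its last pose, push and grip.
It fails at once if a bystander on the bench is moved more than 20 mm (distance of any of tape_roll, offcut, brush, screwdriver, paint_jar, glue_bottle, mug from where it was at the start of the episode above 0.02 m).
It also fails if it takes over 51 s, if anything falls off the work surface, if the arm or the gripper's body presses on something with over 40 N, if the wrist force passes 120 N, or if a joint passes its speed limit or range.

## Working session

There is one attempt and no reset: what is moved stays moved. The work goes in short steps, Python scripts to look and compute and a shell command to move; the robot and the scene stay as the last step left them, time stands still between calls to the robot, and variables do not carry over. Pictures are saved under pics/ and viewed, at most 10 in all, crops included, and the job is handed in when it is done.

```bash
mkdir -p pics; python3 - <<'E'
from rig import *
import cv2, numpy as np
for n in ("scene","top"):
    cv2.imwrite(f"pics/{n}0.png",capture(n)); m=camera_model(n)
    print(n,{k:(np.round(v,3).tolist() if k=="world_from_camera" else v) for k,v in m.items()})
s=sense(); print(s)
E
```

```text
scene {'fx': 565.0086535505596, 'fy': 565.0086535505596, 'cx': 323.0477571430609, 'cy': 247.80351272645018, 'world_from_camera': [[-0.851, -0.293, 0.436, 1255.41], [0.525, -0.502, 0.687, 1143.212], [0.018, 0.814, 0.581, 1048.931], [0.0, 0.0, 0.0, 1.0]]}
top {'fx': 442.777209770954, 'fy': 442.777209770954, 'cx': 319.26354886832826, 'cy': 240.33014755347008, 'world_from_camera': [[-0.014, 0.994, -0.111, 411.268], [-1.0, -0.013, 0.009, 41.663], [0.008, 0.111, 0.994, 1104.706], [0.0, 0.0, 0.0, 1.0]]}
{'time_s': 0.1, 'joints': array([ 8.84602734e-01,  3.13367160e-01,  1.49833528e+00,  1.37433803e-05,
        1.33100482e+00, -2.23403530e-01]), 'dq': array([ 0.0006684 , -0.00170684, -0.00228814, -0.00054533,  0.00107494,
       -0.00032304]), 'tau': array([ 2.97188781e-03, -4.12900794e+01, -2.60138834e+01, -1.22348229e-04,
        3.09147115e-03, -6.08894720e-05]), 'eef_pos': array([234.25001251, 469.5951877 , 230.81578773]), 'ee_rot': array([-2.50808969e-04,  2.29337153e-01,  9.73346886e-01, -4.97721909e-04]), 'force': array([ 0.9678734 , -1.22005889,  0.05172722]), 'wrist_torque': array([-0.02807675, -0.06819711, -0.01209486]), 'grip_force': 0.0, 'grip_width': 0.9970014536894551}
```

View pics/top0.png

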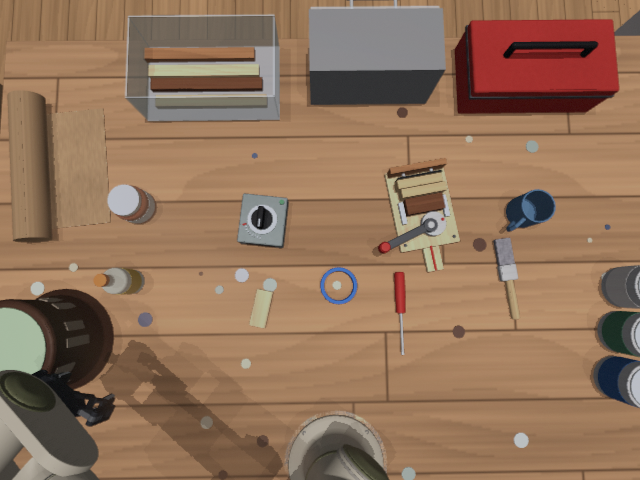

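View pics/scene0.png

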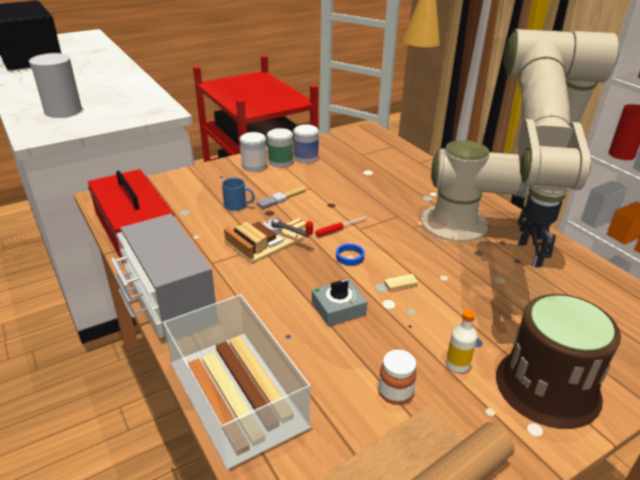

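Top view: timer at about (263,220) px with the knob at (262,217). The clamp is at about (423,210), with the red grip at (384,248) and pivot at (431,225). I'll enlarge both.

```bash
python3 - <<'E'
import cv2, numpy as np
a=cv2.imread("pics/top0.png"); 
t=cv2.resize(a[185:255,225:305],(400*1,350),interpolation=cv2.INTER_CUBIC)
c=cv2.resize(a[155:280,370:470],(400,500),interpolation=cv2.INTER_CUBIC)
o=np.zeros((500,800,3),np.uint8); o[:350,:400]=t; o[:,400:]=c
cv2.imwrite("pics/crop0.png",o)
E
```

```text
(no output)
```

View pics/crop0.png

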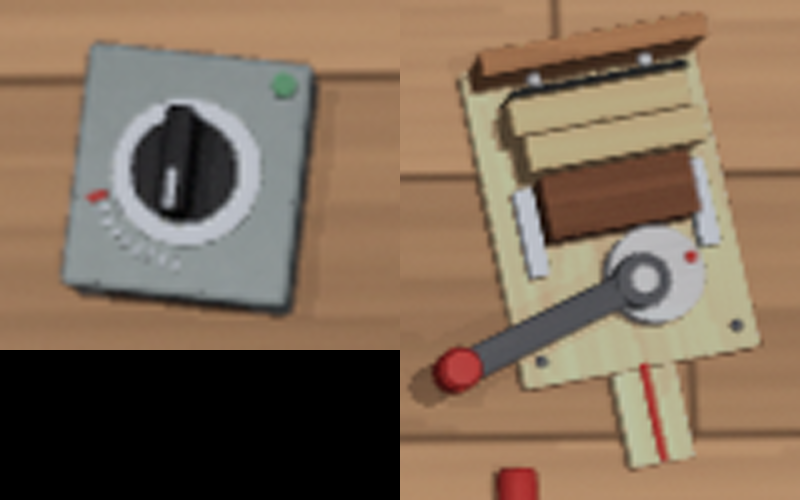

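Crop: timer top corners (93,42), (313,66), (290,304), (65,284), with the bar near vertical and its white line pointing down. On the clamp, pivot (643,278), grip top (459,369), red line from (645,367) to (662,461). I'll fit both poses now.

```bash
cat > h.py <<'E'
from rig import *
import numpy as np, cv2
from scipy.optimize import least_squares
from scipy.spatial.transform import Rotation as R
M={n:camera_model(n) for n in("top","scene")}
def ray(n,p):
    m=M[n];T=np.array(m["world_from_camera"]);d=np.array([(p[0]-m["cx"])/m["fx"],-(p[1]-m["cy"])/m["fy"],-1.])
    return T[:3,3],T[:3,:3]@d
def at(n,p,z):
    o,d=ray(n,p);return o+d*(z-o[2])/d[2]
def proj(n,P):
    m=M[n];T=np.array(m["world_from_camera"]);c=(np.atleast_2d(P)-T[:3,3])@T[:3,:3]
    return np.c_[m["cx"]-m["fx"]*c[:,0]/c[:,2],m["cy"]+m["fy"]*c[:,1]/c[:,2]]
def fit(n,loc,pix,x0):
    loc=np.array(loc,float);pix=np.array(pix,float)
    def w(v): c,s=np.cos(v[2]),np.sin(v[2]); return np.c_[v[0]+c*loc[:,0]-s*loc[:,1],v[1]+s*loc[:,0]+c*loc[:,1],loc[:,2]]
    r=least_squares(lambda v:(proj(n,w(v))-pix).ravel(),x0,x_scale=[100,100,1]);return r.x,r.fun.reshape(-1,2)
def tool():
    s=sense();return s,R.from_quat(np.roll(s["ee_rot"],-1)),s["eef_pos"]
E
python3 - <<'E'
from h import *
tp=lambda a:[(225+(x)/5.,185+y/5.) for x,y in a]
cp=lambda a:[(370+(x-400)/4.,155+y/4.) for x,y in a]
v,r=fit("top",[(60,55,50),(60,-55,50),(-60,-55,50),(-60,55,50)],tp([(93,42),(313,66),(290,304),(65,284)]),[560,180,0]);print("timer",v.round(3),abs(r).max().round(2))
L=[(-50,75,15),(-50,-75,15),(-110,20,15),(-110,-20,15),(-50,0,15),(-110,0,15),(155,75,15),(0,0,60)]
v2,r=fit("top",L,cp([(527,388),(760,345),(631,468),(692,457),(645,367),(662,461),(460,72),(645,278)]),[560,-200,0]);print("clamp",v2.round(3),r.round(2).tolist())
g=at("top",cp([(459,369)])[0],100);print("grip",g,np.hypot(*(g[:2]-v2[:2])), "ang",np.degrees(np.arctan2(g[1]-v2[1],g[0]-v2[0])-v2[2]))
for a in tp([(171,165),(167,208)]):print("line",at("top",a,96))
# scene check
im=cv2.imread("pics/scene0.png").astype(int);y,x=np.mgrid[210:245,295:316];p=im[210:245,295:316];mk=(p[...,2]>120)&(p[...,1]<60)&(p[...,0]<60)
print("scene grip px",x[mk].mean(),y[mk].mean(),"pred",proj("scene",[*g[:2],79]))
print("scene knob pred",proj("scene",[[*v[:2],96]]))
E
```

```text
timer [ 5.81103e+02  1.66343e+02 -1.08000e-01] 0.81
clamp [ 5.62777e+02 -2.36176e+02  1.66000e-01] [[-0.65, 0.14], [0.24, 0.13], [0.07, 0.07], [0.68, -0.09], [-0.52, -0.0], [0.26, 0.36], [-0.09, -0.56], [0.01, -0.08]]
grip [ 505.74593918 -116.96253     100.        ] 132.1526448151649 ang 106.04605577757215
line [577.62152445 169.79691184  96.        ]
line [557.64467898 171.6131862   96.        ]
scene grip px 308.7 227.9 pred [[310.07782981 227.5111507 ]]
scene knob pred [[339.58649095 280.3266267 ]]
```

Fits agree to within 1 px, lever radius reads 132 mm (130 given), and rest angle 106° (105.5 expected). So the knob is at (581,166) with yaw -0.108, and the clamp pivot is at (563,-236) with yaw 0.166. Moving.

```bash
cat > rem.py <<'E'
import sys
from h import *
# usage: rem.py x y z heading_deg_of_tool_y : remaining shift in present tool axes (units), turn about tool z (units)
x,y,z,hd=map(float,sys.argv[1:5]); s,r,p=tool(); A=r.as_matrix()
h=np.degrees(np.arctan2(A[1,1],A[0,1])); dh=(hd-h+90)%180-90
print("t",s["time_s"],"pos",p.round(1),"head",h.round(1),"zdir",A[:,2].round(3),"j",s["joints"].round(2),"F",s["force"].round(1),"grip",round(s["grip_width"],3),round(s["grip_force"],1))
print("shift units",(A.T@(np.array([x,y,z])-p)/25).round(2),"turn z units",round(-dh/8,2))
E
python3 -m crank '[[[-1,-0.25,0,0,0,0,85],[-1,-0.25,0,0,0,0,85],[-1,-0.25,0,0,0,0,85],[-1,-0.25,0,0,0,0,85],[-1,-0.25,0,0,0,0,85],[-1,-0.25,0,0,0,0,85],[-1,-0.25,0,0,0,0,85],[-1,-0.25,0,0,0,0,85]]]' 40
python3 -m crank '[[[-1,-0.25,0,0,0,0,85],[-1,-0.25,0,0,0,0,85],[-1,-0.25,0,0,0,0,85],[-1,-0.25,0,0,0,0,85],[-1,-0.25,0,0,0,0,85],[-1,-0.25,0,0,0,0,85],[-1,-0.25,0,0,0,0,85],[-1,-0.25,0,0,0,0,85]]]' 40
python3 rem.py 581.1 166.3 140 83.8
```

```text
time_s: 0.9
eef_pos: [391.6, 334.9, 231.0]
ee_rot: [-0.0, 0.229, 0.973, -0.0]
force: [1.3, 0.4, -1.0]
grip_width: 0.991
grip_force: 0.0
time_s: 1.7
eef_pos: [548.3, 200.9, 230.9]
ee_rot: [-0.0, 0.229, 0.973, -0.0]
force: [0.7, 0.9, 0.3]
grip_width: 0.999
grip_force: 0.0
t 1.7 pos [548.3 200.9 230.9] head 63.5 zdir [-0.001 -0.    -1.   ] j [ 0.15  0.44  1.31 -0.    1.39 -0.96] F [0.7 0.9 0.3] grip 0.999 0.0
shift units [-1.8  -0.65  3.63] turn z units -2.54
```

```bash
python3 -m crank '[[[-0.6,-0.2,0.9,0,0,0,85],[-0.6,-0.2,0.9,0,0,0,85],[-0.6,-0.25,0.9,0,0,0,85],[0,0,0.9,0,0,-0.6,85],[0,0,0,0,0,-0.7,85],[0,0,0,0,0,-0.7,85],[0,0,0,0,0,-0.54,85],[0,0,0,0,0,0,85]]]'
python3 rem.py 581.1 166.3 66 83.8
python3 - <<'E'
from h import *
cv2.imwrite("pics/k1.png",cv2.resize(capture("scene")[220:340,260:420],(800,600),interpolation=cv2.INTER_CUBIC))
E
```

```text
time_s: 2.5
eef_pos: [580.5, 167.1, 140.9]
ee_rot: [-0.0, 0.054, 0.999, -0.0]
force: [-0.5, -0.5, 0.3]
grip_width: 0.997
grip_force: 0.0
t 2.5 pos [580.5 167.1 140.9] head 83.8 zdir [-0.001 -0.    -1.   ] j [ 0.09  0.56  1.37 -0.    1.21 -1.38] F [-0.5 -0.5  0.3] grip 0.997 0.0
shift units [-0.03 -0.03  2.99] turn z units 0.0
```

View pics/k1.png

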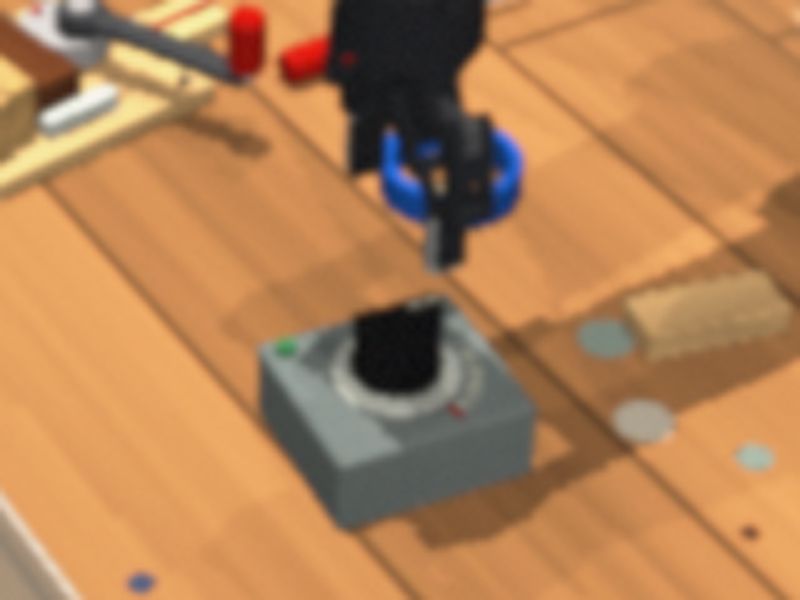

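The fingers (about (360,150) and (445,250) px in the crop) straddle the knob at (400,340). Descending and closing.

```bash
python3 -m crank '[[[0,0,0.75,0,0,0,85],[0,0,0.75,0,0,0,85],[0,0,0.75,0,0,0,85],[0,0,0.75,0,0,0,85],[0,0,0,0,0,0,85],[0,0,0,0,0,0,40],[0,0,0,0,0,0,0],[0,0,0,0,0,0,0]]]' 40
python3 -m crank '[[[0,0,0,0,0,0,0],[0,0,0,0,0,0,0],[0,0,0,0,0,0,0],[0,0,0,0,0,0,0],[0,0,0,0,0,0,0],[0,0,0,0,0,0,0],[0,0,0,0,0,0,0],[0,0,0,0,0,0,0]]]' 40
python3 rem.py 581.1 166.3 66 83.8
```

```text
time_s: 3.35
eef_pos: [581.2, 167.2, 67.4]
ee_rot: [0.001, 0.054, 0.999, 0.0]
force: [-1.5, 0.1, -0.1]
grip_width: 0.504
grip_force: 0.0
time_s: 4.15
eef_pos: [581.1, 168.8, 67.1]
ee_rot: [0.001, 0.054, 0.999, 0.002]
force: [1.2, 9.6, 2.0]
grip_width: 0.158
grip_force: 41.9
t 4.15 pos [581.1 168.8  67.1] head 83.8 zdir [ 0.002  0.003 -1.   ] j [ 0.09  0.65  1.43  0.    1.06 -1.38] F [1.2 9.6 2. ] grip 0.158 41.9
shift units [-0.01 -0.1   0.04] turn z units -0.0
```

Bar gripped (13.5 mm). The 9.6 N side force says the knob sits about 2 mm farther along +y, so I recentre and then twist clockwise.

```bash
python3 -m crank '[[[0,0.1,0,0,0,0,0],[0,0,0,0,0,0.5,0],[0,0,0,0,0,0.7,0],[0,0,0,0,0,0.7,0],[0,0,0,0,0,0.7,0],[0,0,0,0,0,0.7,0],[0,0,0,0,0,0.7,0],[0,0,0,0,0,0.7,0]]]' 40
python3 rem.py 581.1 168.3 66 15
python3 -m crank '[[[0,0,0,0,0,0.7,0],[0,0,0,0,0,0.7,0],[0,0,0,0,0,0.7,0],[0,0,0,0,0,0.7,0],[0,0,0,0,0,0.7,0],[0,0,0,0,0,0.5,0],[0,0,0,0,0,0,0],[0,0,0,0,0,0,0]]]' 40
python3 rem.py 581.1 168.3 66 15
python3 -c "
from rig import *
print(sense()['wrist_torque'])"
```

```text
time_s: 4.95
eef_pos: [581.3, 169.7, 67.1]
ee_rot: [0.001, 0.375, 0.927, 0.0]
force: [-0.1, 0.5, 5.6]
grip_width: 0.157
grip_force: 42.0
t 4.95 pos [581.3 169.7  67.1] head 46.0 zdir [ 0.001  0.    -1.   ] j [ 0.09  0.65  1.43 -0.    1.06 -0.71] F [-0.1  0.5  5.6] grip 0.157 42.0
shift units [-0.03 -0.05  0.04] turn z units 3.87
time_s: 5.75
eef_pos: [581.8, 170.1, 67.1]
ee_rot: [0.001, 0.613, 0.79, 0.001]
force: [2.9, 4.7, 4.3]
grip_width: 0.158
grip_force: 42.0
t 5.75 pos [581.8 170.1  67.1] head 14.3 zdir [ 0.003  0.001 -1.   ] j [ 0.09  0.65  1.43  0.    1.06 -0.16] F [2.9 4.7 4.3] grip 0.158 42.0
shift units [-0.06 -0.04  0.05] turn z units -0.08
[ 0.7237163  -0.34381215  0.14378599]
```

```bash
python3 -m crank '[[[0,0,0,0,0,0.4,0],[0,0,0,0,0,0,0],[0,0,0,0,0,0,0],[0,0,0,0,0,0,0],[0,0,0,0,0,0,0],[0,0,0,0,0,0,0],[0,0,0,0,0,0,0],[0,0,0,0,0,0,0]]]' 40
python3 rem.py 581.1 168.3 66 15
python3 - <<'E'
from h import *
print(sense()['wrist_torque'])
cv2.imwrite("pics/k2.png",cv2.resize(capture("scene")[220:340,260:420],(800,600),interpolation=cv2.INTER_CUBIC))
E
```

```text
time_s: 6.55
eef_pos: [581.7, 170.4, 67.1]
ee_rot: [0.001, 0.634, 0.773, 0.001]
force: [4.0, 6.1, 3.6]
grip_width: 0.158
grip_force: 63.5
t 6.55 pos [581.7 170.4  67.1] head 11.2 zdir [ 0.003  0.001 -1.   ] j [ 0.09  0.65  1.43  0.    1.06 -0.1 ] F [4.  6.1 3.6] grip 0.158 63.5
shift units [-0.08 -0.04  0.05] turn z units -0.47
[ 1.05642331 -0.43452314  1.0068761 ]
```

View pics/k2.png

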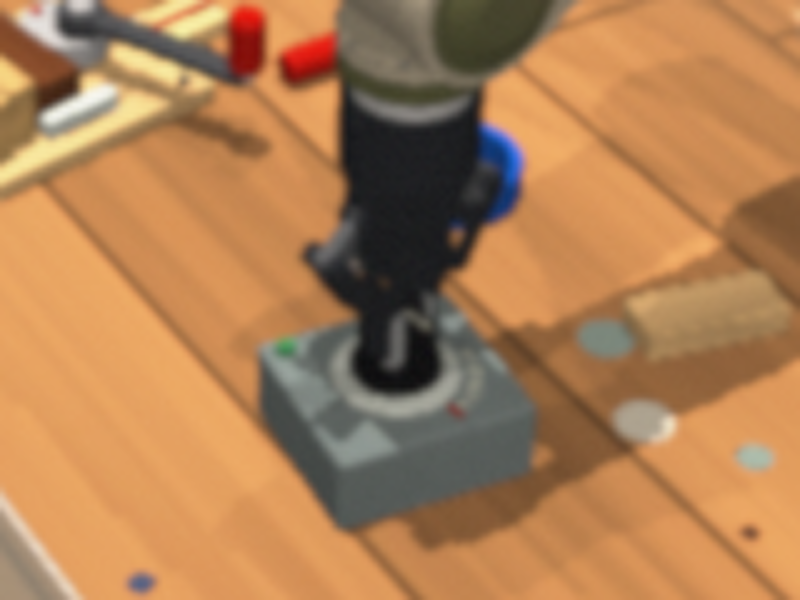

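The fingers hold the bar (398,345), and the torque jump to 1.0 N m shows the stop is reached. Releasing and lifting.

```bash
python3 -m crank '[[[0,0,0,0,0,0,85],[0,0,0,0,0,0,85],[0,0,0,0,0,0,85],[0,0,0,0,0,0,85],[0,0,0,0,0,0,85],[0,0,0,0,0,0,85],[0,0,0,0,0,0,85],[0,0,0,0,0,0,85]]]' 40
python3 -m crank '[[[0,0,-0.5,0,0,0,85],[0,0,-1,0,0,0,85],[0,0,-1,0,0,0,85],[0,0,-1,0,0,0,85],[0,0,0,0,0,0,85],[0,0,0,0,0,0,85],[0,0,0,0,0,0,85],[0,0,0,0,0,0,85]]]' 40
python3 rem.py 505.7 -117 150 16
python3 - <<'E'
from h import *
a=capture("scene")[225:335,260:420];b=capture("top")[155:280,370:470]
o=np.zeros((500,800,3),np.uint8);o[:275,:400]=cv2.resize(a,(400,275));o[:,400:]=cv2.resize(b,(400,500),interpolation=cv2.INTER_CUBIC)
cv2.imwrite("pics/k3.png",o)
E
```

```text
time_s: 7.4
eef_pos: [580.9, 169.6, 66.3]
ee_rot: [-0.0, 0.636, 0.772, -0.0]
force: [-0.3, -0.5, -0.6]
grip_width: 0.996
grip_force: 0.0
time_s: 8.2
eef_pos: [580.5, 169.5, 152.9]
ee_rot: [-0.001, 0.636, 0.772, -0.001]
force: [0.6, 0.8, -0.5]
grip_width: 0.995
grip_force: 0.0
t 8.2 pos [580.5 169.5 152.9] head 11.0 zdir [-0.002 -0.    -1.   ] j [ 0.09  0.55  1.35 -0.    1.24 -0.1 ] F [ 0.6  0.8 -0.5] grip 0.995 0.0
shift units [-10.68  -5.13   0.12] turn z units -0.62
```

View pics/k3.png

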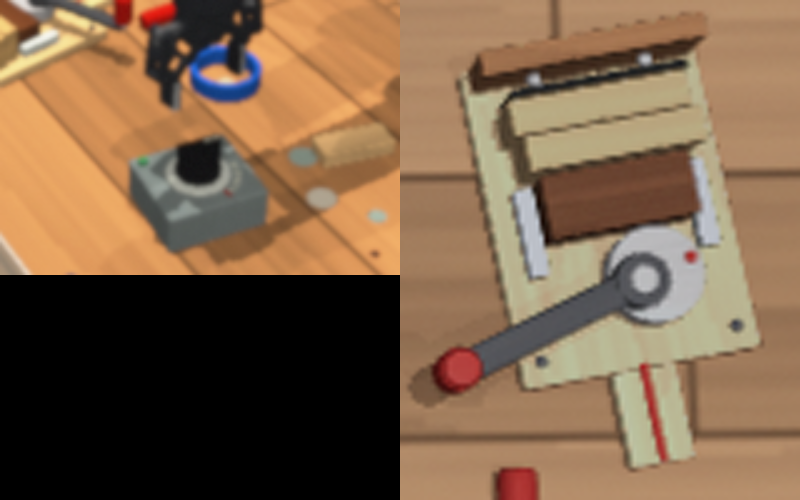

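The knob bar is back home in its start orientation (crop (197,160)), and the lever is untouched at rest (grip (459,369)). Going to the grip.

```bash
python3 -m crank '[[[-0.95,-0.45,0,0,0,0,85],[-0.95,-0.45,0,0,0,0,85],[-0.95,-0.45,0,0,0,0,85],[-0.95,-0.45,0,0,0,0,85],[-0.95,-0.45,0,0,0,0,85],[-0.95,-0.45,0,0,0,0,85],[-0.95,-0.45,0,0,0,0,85],[-0.95,-0.45,0,0,0,0,85]]]' 40
python3 -m crank '[[[-0.9,-0.5,0,0,0,0,85],[-0.9,-0.5,0,0,0,0,85],[-0.9,-0.5,0,0,0,0,85],[-0.4,-0.1,0,0,0,0,85],[0,0,0,0,0,0,85],[0,0,0,0,0,0,85],[0,0,0,0,0,0,85],[0,0,0,0,0,0,85]]]' 40
python3 rem.py 506 -117 66 11
python3 - <<'E'
from h import *
cv2.imwrite("pics/g1.png",cv2.resize(capture("scene")[180:270,230:350],(800,600),interpolation=cv2.INTER_CUBIC))
E
```

```text
time_s: 9.1
eef_pos: [528.4, -35.1, 153.6]
ee_rot: [-0.0, 0.636, 0.772, -0.0]
force: [0.2, -0.7, -0.3]
grip_width: 0.994
grip_force: 0.0
time_s: 9.9
eef_pos: [504.6, -117.0, 153.7]
ee_rot: [-0.0, 0.636, 0.772, 0.0]
force: [0.0, 0.5, -0.1]
grip_width: 0.995
grip_force: 0.0
t 9.9 pos [ 504.6 -117.   153.7] head 11.1 zdir [-0.  0. -1.] j [-0.45  0.37  1.63  0.    1.14 -0.65] F [ 0.   0.5 -0.1] grip 0.995 0.0
shift units [-0.01  0.06  3.51] turn z units 0.01
```

View pics/g1.png

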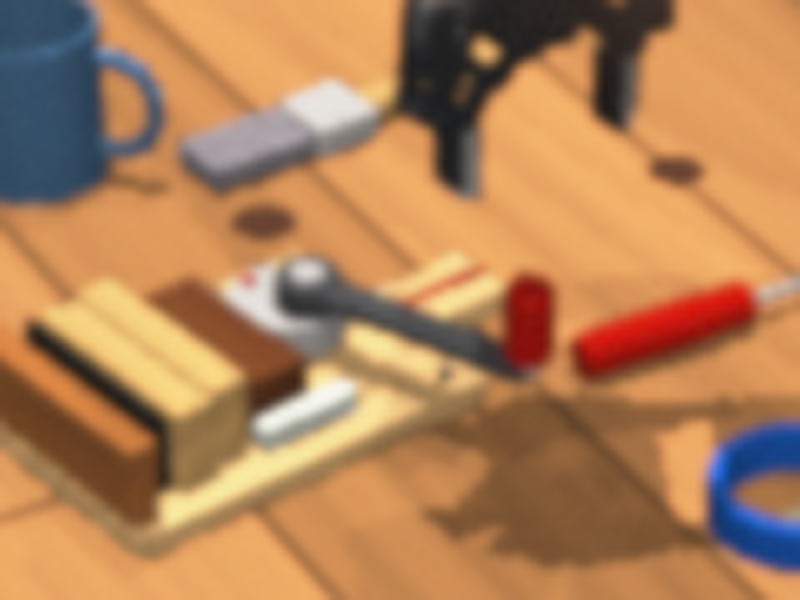

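The fingers (460,180) and (615,110) sit evenly about the red grip (528,320). Descending and closing.

```bash
python3 -m crank '[[[0,0.06,0.85,0,0,0,85],[0,0,0.9,0,0,0,85],[0,0,0.9,0,0,0,85],[0,0,0.85,0,0,0,85],[0,0,0,0,0,0,70],[0,0,0,0,0,0,40],[0,0,0,0,0,0,10],[0,0,0,0,0,0,10]]]' 40
python3 -m crank '[[[0,0,0,0,0,0,10],[0,0,0,0,0,0,10],[0,0,0,0,0,0,10],[0,0,0,0,0,0,10],[0,0,0,0,0,0,10],[0,0,0,0,0,0,10],[0,0,0,0,0,0,10],[0,0,0,0,0,0,10]]]' 40
python3 rem.py 506 -117 66 11
```

```text
time_s: 10.75
eef_pos: [506.4, -117.7, 67.4]
ee_rot: [0.001, 0.636, 0.772, 0.0]
force: [-0.0, -0.5, 0.1]
grip_width: 0.322
grip_force: 0.1
time_s: 11.55
eef_pos: [506.6, -117.7, 67.4]
ee_rot: [0.001, 0.636, 0.772, 0.0]
force: [0.3, 1.3, 7.5]
grip_width: 0.291
grip_force: 39.1
t 11.55 pos [ 506.6 -117.7   67.4] head 11.0 zdir [ 0.002 -0.001 -1.   ] j [-0.45  0.49  1.71  0.    0.94 -0.65] F [0.3 1.3 7.5] grip 0.291 39.1
shift units [ 0.03 -0.02  0.06] turn z units 0.0
```

Gripped (about 25 mm, 39 N), and the position matches the lever at rest. Now the swing: 5° per row with constant tool-frame steps about the pivot.

```bash
python3 -m crank '[[[-0.13,-0.435,0,0,0,-0.625,10],[-0.13,-0.435,0,0,0,-0.625,10],[-0.13,-0.435,0,0,0,-0.625,10],[-0.13,-0.435,0,0,0,-0.625,10],[-0.13,-0.435,0,0,0,-0.625,10],[-0.13,-0.435,0,0,0,-0.625,10],[-0.13,-0.435,0,0,0,-0.625,10],[0,0,0,0,0,0,10]]]' 40
cat > lev.py <<'E'
from h import *
s,r,p=tool();P=np.array([562.8,-236.2]);d=p[:2]-P
a=np.degrees(np.arctan2(d[1],d[0]))%360-np.degrees(.166)
print("lever",np.radians(a-180).round(3)+1.30,"r",np.hypot(*d).round(1),"wt",s["wrist_torque"].round(2))
E
python3 lev.py; python3 rem.py 434.6 -257.6 67 86
```

```text
time_s: 12.35
eef_pos: [448.8, -171.7, 67.4]
ee_rot: [0.002, 0.374, 0.927, -0.0]
force: [2.0, 1.0, 6.4]
grip_width: 0.288
grip_force: 39.3
lever 0.619 r 131.0 wt [ 0.28 -0.31  0.  ]
t 12.35 pos [ 448.8 -171.7   67.4] head 46.1 zdir [ 0.003 -0.001 -1.   ] j [-0.61  0.42  1.82  0.    0.89 -1.41] F [2.  1.  6.4] grip 0.288 39.3
shift units [-1.97 -2.87  0.02] turn z units -4.99
```

```bash
python3 -m crank '[[[-0.13,-0.435,0,0,0,-0.625,10],[-0.13,-0.435,0,0,0,-0.625,10],[-0.13,-0.435,0,0,0,-0.625,10],[-0.13,-0.435,0,0,0,-0.625,10],[-0.13,-0.435,0,0,0,-0.625,10],[-0.13,-0.435,0,0,0,-0.625,10],[-0.13,-0.435,0,0,0,-0.625,10],[0,0,0,0,0,0,10]]]' 40
python3 lev.py; python3 rem.py 434.6 -257.6 67 86
```

```text
time_s: 13.15
eef_pos: [432.5, -248.0, 67.4]
ee_rot: [0.001, 0.078, 0.997, -0.0]
force: [2.8, 2.0, 8.0]
grip_width: 0.286
grip_force: 39.4
lever 1.224 r 130.8 wt [ 0.53 -0.52  0.07]
t 13.15 pos [ 432.5 -248.    67.4] head 81.1 zdir [ 0.003 -0.001 -1.   ] j [-0.76  0.45  1.77  0.    0.91 -2.17] F [2.8 2.  8. ] grip 0.286 39.4
shift units [-0.14 -0.37  0.01] turn z units -0.62
```

```bash
python3 -m crank '[[[-0.1,-0.2,0,0,0,-0.3,10],[-0.05,-0.2,0,0,0,-0.3,10],[0,0,0,0,0,0,10],[0,0,0,0,0,0,10],[0,0,0,0,0,0,10],[0,0,0,0,0,0,10],[0,0,0,0,0,0,10],[0,0,0,0,0,0,10]]]' 40
python3 lev.py
python3 - <<'E'
from h import *
a=capture("scene")[180:270,230:350];b=capture("top")[155:280,370:470]
o=np.zeros((500,800,3),np.uint8);o[:300,:400]=cv2.resize(a,(400,300),interpolation=cv2.INTER_CUBIC);o[:,400:]=cv2.resize(b,(400,500),interpolation=cv2.INTER_CUBIC)
cv2.imwrite("pics/g2.png",o)
E
```

```text
time_s: 13.95
eef_pos: [433.9, -257.5, 67.3]
ee_rot: [0.0, 0.037, 0.999, -0.0]
force: [-3.9, 2.9, 9.9]
grip_width: 0.293
grip_force: 39.7
lever 1.298 r 130.6 wt [ 0.45  0.52 -0.05]
```

View pics/g2.png

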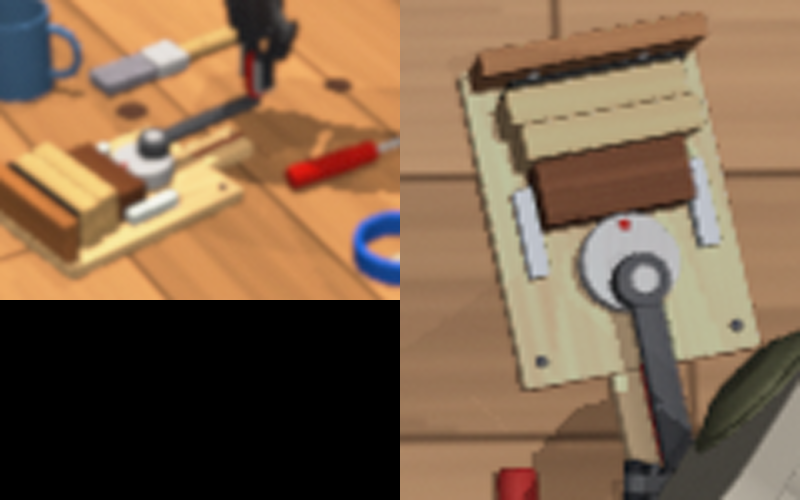

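The lever lies over the red line (the line just shows at its left edge, (650,410), as parallax predicts). The jaw has closed the strips against the pad, and the grip is held at 40 N. Handing in.

```bash
python3 -c "
from rig import *
print(finish_job())"; python3 lev.py
```

```text
the job is handed in; nothing more can be done
None
the job is handed in; nothing more can be done
```

The job is handed in: I twisted the timer knob to its stop and let it spring home, then swung the lever to about 1.30 rad (from the arm's pose), over the red line, and held its grip at 40 N; the judge returned no verdict.

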